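Find the high spot of a clock blank on the turntable and lock it there

TASK

The round wooden clock blank on the turntable runs a little out of true. Turn it slowly by its crank grip until its high spot, the place where the rim bears hardest on the spring pointer, stands at the pointer, stop there and let go of the crank. Then swing the brake lever round until the brake bites snugly, without forcing it, so that the blank is locked with the high spot still at the pointer; do not touch the pointer, leave the cups alone and let go of everything.

Things in the scene. Friction and masses are not known exactly. Their poses are not given: they have to be found in the camera images.
- jig: Fixed jig: plywood baseboard 330 x 300 x 20 mm with a hand turntable (vertical spindle), a spring pointer and a brake lever. Origin under the spindle axis at table height, z up; its x axis runs from the spindle to the pointer, y is towards the brake lever's side.
- turntable: The turning part: steel head 170 mm across and, clamped on it under a steel crank bar, a pale round wooden blank 220 mm across, top 80 mm above the table. Origin on the spindle axis at table height; x axis along the crank bar to the crank grip, 65 mm from the spindle. Turns without end both ways, stays where left. Over 2.5 rad/s is too fast; a careful turn takes 7 s or more.
- rim_feel (a point): Point on the spindle axis at the blank's mid height, 71 mm up. The blank sits a few mm off-centre, in a direction no pose shows. Turning needs about 1 N at the crank grip where the rim is clear of the pointer; over some 140 degrees the rim rubs on it, and the needed force rises smoothly to about 6 N at the high spot, then falls again alike. When the hand stops, drag may stay in it with either sign.
- crank_knob (a point): Centre of the crank grip: an upright black cylinder 24 mm across, from 92 to 140 mm above the table (this point at 116 mm). It revolves freely on its pin, so the hand holding it need not turn. Crank bar under it: top 88 mm above the table. Clamp nut on the spindle: 22 mm across, ends 105 mm above the table.
- pointer: The pointer's fixed aluminium post, 22 x 24 mm, top 90 mm above the table. Origin at its foot, 155 mm from the spindle, 20 mm above the table. An 8 mm steel plunger at 71 mm height points from it to the spindle; its round tip stands 111 mm from the spindle and is pushed back 1 to 2 mm against a spring by the high spot (about 6 N). Not to be touched.
- lever: The brake lever's steel bar, 13 mm wide, 6 mm thick. Origin on its vertical pivot, 56 mm above the table; the lever grip is 90 mm from the pivot. Seen from above it swings anticlockwise about the pivot to brake and stays where it is left. After 0.15 to 0.65 rad from its start (pad wear differs, unseen) its rubber pad meets the rim of the steel head.
- lever_grip (a point): Centre of the lever grip: upright black cylinder 16 mm across, 59 to 107 mm above the table (this point at 85 mm), on the lever's outer end, revolving freely on its pin. Swinging takes a steady 3.5 N here (less read when stopped) until the pad meets the rim, then the force rises 0.25 N and the pad force 1 N per mm: a rise of 1.5 to 3 N here is snug.
- mug: Blue ceramic mug 84 mm across, 95 mm tall, standing by the jig. Origin at the centre of its underside. Not to be moved.
- tumbler: Grey steel tumbler 72 mm across, 157 mm tall with its black lid, standing by the jig. Origin at the centre of its underside. Not to be moved.
- coffee_cup: White paper coffee cup 84 mm across, 118 mm tall, standing by the jig. Origin at the centre of its underside. Not to be moved.

How it is judged (in metres and radians):
On the way, in this order (a step that is already met when the one before it is completed fails the run):
1. with the brake still off, the blank stands still with its high spot at the pointer (contact force between pointer and anything else above 5.7 N and angular speed of turntable below 0.05 rad/s and contact force between lever and turntable below 0.5 N), for 0.2 s.
2. the brake bites (contact force between lever and turntable above 6 N), for 0.2 s.
At the end, for the whole second after the job is handed in: The rim bears on the pointer with over 5.7 N of the about 6.3 N it reaches at the high spot (the high spot within about 20 degrees of the pointer), the brake pad presses on the head with 6 to 30 N, and turntable and lever are at rest (contact force between pointer and anything else above 5.7 N and contact force between lever and turntable between 6 and 30 N and angular speed of each of turntable, lever below 0.05 rad/s); the robot touches nothing.
It fails at once if the turntable is spun fast (over 2.5 rad/s) (angular speed of turntable above 2.5 rad/s).
It fails at once if the brake is forced (pad force over 30 N) (contact force between lever and turntable above 30 N).
It fails at once if the robot touches the pointer (contact force between any of the arm, the fingers and pointer above 2 N).
It fails at once if a cup is moved by over 20 mm or tipped (distance of any of mug, tumbler, coffee_cup from where it was at the start of the episode above 0.02 m or angle between any of mug, tumbler, coffee_cup's own z axis and vertical above 0.35 rad).
It also fails if it takes over 72 s, if anything falls off the work surface, if the arm or the gripper's body presses on something with over 40 N, if the wrist force passes 120 N, or if a joint passes its speed limit or range.

ROBOT

A 6-joint arm with a two-finger parallel gripper is mounted at the origin on the work surface. World frame = base frame: x ahead of the robot, y to its left, z up, the work surface at z = 0. Lengths are in mm, angles in rad, forces in N, time in s.
With the tool pointing down it reaches from about 350 to 975 mm from the base axis. Payload 7.1 kg.
Tool frame: the origin (TCP) lies midway between the tips of the shut fingers; the grasp point (between the pads) lies 19 mm behind it; z points along the fingers, y is the line along which they close (so a half turn about z gives the same grasp; the last joint's range is limited). The gripper opens to 88 mm and grips with 3 to 60 N. Pads are 20 mm wide; open, the fingers measure 115 mm over their backs; the gripper's body (75 mm by 178 mm) begins 61 mm behind the grasp point.
Start: joints at [-1.226, 0.423, 1.63, -0, 1.089, -0.019], TCP at [222.409, -584.071, 222.675] pointing down, gripper open.
Joint ranges: [-3, 3], [-0.9, 2.11], [0.09, 2.58], [-1.31, 4.45], [0.11, 2.69], [-2.54, 2.54]. Speed limits (rad/s): [2.39, 2.39, 3.01, 3.14, 3.14, 3.14].

INTERFACE

Orientations are given as a rotation vector (axis times angle).
In Python, from workcell import ctrl gives the robot as it stands. The module is installed in compiled form; this text tells all that it offers.
- The arm moves only by the tool servo_tool, never from a script. Its argument "increments" is a list of rows, each a list of 7 numbers: the shift along the world's x, y, z in cm, then the turn, a rotation vector about the world's x, y, z in degrees, then the opening, from -1 (shut) to 1 (fully open). A call has 1 to 20 rows; each row is the pose to reach, as a shift and turn from the pose commanded when the call began; what a row does not reach only later rows make up. A row lasts 1/12 s, in which the tool goes at most 41.7 mm and 7.16 degrees, less where a joint would pass 70% of its speed; a pose out of reach is approached as far as the arm can. A call with a gripper value outside its range is refused whole. The fingers move at their own pace and stop on an object; the grip force is fixed at half the most. Time passes only in rows, so rows that repeat a pose let the fingers close. It gives the time, the measured TCP pose, the force, the opening and the grip force at its end, in the units of the state.
- ctrl.get_obs(): the state, without advancing time (a new reading comes with each control period).
- ctrl.get_image(name): name is "side" or "top" or "wrist"; returns a dict with "image" (384x512x3 uint8, red, green, blue), "fx", "fy", "cx", "cy" (pixels), "extrinsics" (4x4, takes a point from camera to world coordinates); the wrist camera has in their place "tool_from_camera" (4x4, takes a point from camera to tool coordinates, whose origin is the TCP and whose axes are the flange's). Camera axes: x right, y up, looking along -z (the intrinsics and any distortion apply to the point x, -y, -z); pixel columns grow to the right and rows downward; lengths in mm; the calibration is good to about 2 mm. A picture is of the moment at which its call begins: read the wrist's pose just before it. There is no depth.
- ctrl.close_job(): hands the job in; it is judged then, once.
The state is a dict: "t": time; "qpos": joint angles; "qvel": joint speeds; "joint_torque": joint torques, N m; "ee_pos": TCP position; "orientation": TCP orientation; "ft_force": force on the tool from outside, world axes, zero at the start; "moment": the same for the moment, N m; "width": finger opening in mm; "grasp_force": force on a finger pad.
Only numpy, scipy, OpenCV 4.12 (cv2) and the standard library are available. Lean on these libraries where they do the work, as an engineer would, in place of code of your own. Each camera call takes 0.05 s, during which the arm holds its last target. There are 200 camera calls.

## Working session

There is one attempt and no reset: what is moved stays moved. The work goes in short steps, Python scripts to look and compute and a tool call to move; the robot and the scene stay as the last step left them, time stands still between calls to the robot, and variables do not carry over. Pictures are saved under pics/ and viewed, at most 10 in all, crops included, and the job is handed in when it is done.

Besides the shell and the picture viewer there is one more tool, called after "Emit:" as name(argument=value, ...) on one line, values as JSON. servo_tool: Moves the arm, as the interface text tells. Its arguments: {"type":"object","properties":{"increments":{"type":"array","items":{"type":"array","items":{"type":"number"}}}},"required":["increments"]}

```bash
mkdir -p pics
cat > h.py <<'E'
import numpy as np, cv2
from workcell import ctrl
def snap(n,f):
    d=ctrl.get_image(n); cv2.imwrite('pics/'+f,d['image'][:,:,::-1]); return d
def ray(d,u,v):
    E=np.array(d['extrinsics']); r=np.array([(u-d['cx'])/d['fx'],-(v-d['cy'])/d['fy'],-1.])
    return E[:3,3],E[:3,:3]@r
def at(d,u,v,z):
    o,r=ray(d,u,v); return o+r*(z-o[2])/r[2]
def proj(d,p):
    E=np.linalg.inv(np.array(d['extrinsics'])); c=E[:3,:3]@np.array(p)+E[:3,3]
    return d['cx']+d['fx']*c[0]/-c[2], d['cy']-d['fy']*c[1]/-c[2]
E
python3 - <<'E'
from h import *
for n in('top','side'):
    d=snap(n,n+'0.png'); print(n,{k:d[k] for k in d if k!='image'})
    i=cv2.imread(f'pics/{n}0.png'); cv2.imwrite(f'pics/{n}0b.png',cv2.resize(i,(768,576),interpolation=cv2.INTER_CUBIC))
print(ctrl.get_obs())
E
```

```text
top {'fx': 385.29731640009163, 'fy': 385.29731640009163, 'cx': 254.21907798598443, 'cy': 190.45513679104155, 'extrinsics': array([[ 2.10113436e-02,  9.89453830e-01, -1.43316580e-01,
         4.76998035e+02],
       [-9.99723565e-01,  1.92804372e-02, -1.34557562e-02,
         5.64620274e+01],
       [-1.05506432e-02,  1.43559686e-01,  9.89585419e-01,
         1.04827501e+03],
       [ 0.00000000e+00,  0.00000000e+00,  0.00000000e+00,
         1.00000000e+00]])}
side {'fx': 435.35416737780884, 'fy': 435.35416737780884, 'cx': 259.91315844969705, 'cy': 188.4297213644024, 'extrinsics': array([[-8.47064819e-01,  2.85799210e-01, -4.48107134e-01,
         4.34802817e+01],
       [-5.31445357e-01, -4.44578221e-01,  7.21052035e-01,
         9.83265089e+02],
       [ 6.85742965e-03,  8.48922268e-01,  5.28473234e-01,
         7.57689868e+02],
       [ 0.00000000e+00,  0.00000000e+00,  0.00000000e+00,
         1.00000000e+00]])}
{'t': 0.1, 'qpos': array([-1.22600874e+00,  4.23761180e-01,  1.63059458e+00,  1.80836462e-05,
        1.08858093e+00, -1.89753610e-02]), 'qvel': array([-0.00016391,  0.00027596, -0.00049304,  0.00012873, -0.00061773,
       -0.00132091]), 'joint_torque': array([-6.10705574e-04, -5.45614100e+01, -2.74323785e+01,  6.45227102e-02,
        1.87892216e-02, -5.08552466e-05]), 'ee_pos': array([ 222.24873745, -583.62636894,  221.98891137]), 'orientation': array([-3.08846789e+00, -5.67998997e-01,  3.17448987e-04]), 'ft_force': array([ 0.71756139,  0.1117051 , -0.84430054]), 'moment': array([-0.03327846,  0.01821039,  0.01068081]), 'grasp_force': 0.0, 'width': 88.14121096883314}
```

View pics/top0b.png

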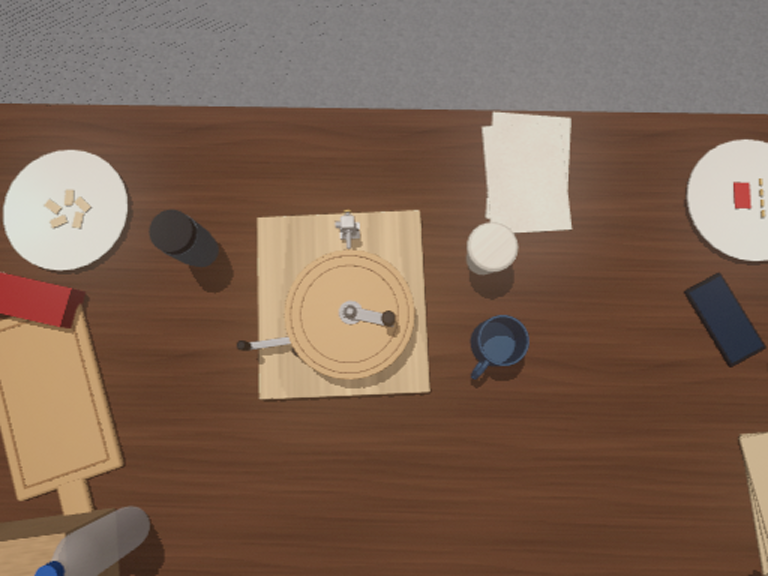

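View pics/side0b.png

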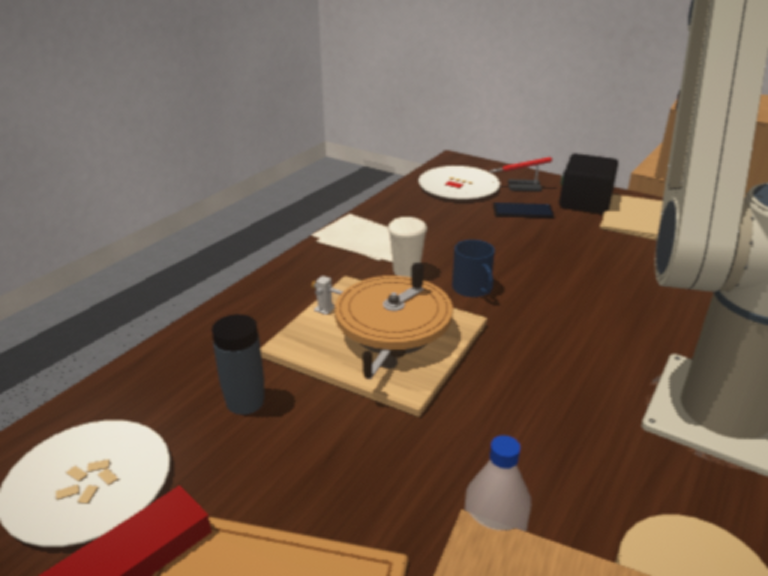

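The top view (at 1.5x) shows the spindle nut at about (350,311), the crank grip top at (388,317), the pointer post at (347,222) and the lever grip top at (242,345). The tumbler is at upper left, and the paper cup and mug are on the right. The side view agrees with this layout.

Run:
```python
from h import *
d=ctrl.get_image('top')
im=cv2.imread('pics/top0.png')
cv2.imwrite('pics/c0.png',cv2.resize(im[130:275,145:295],(750,725),interpolation=cv2.INTER_CUBIC)[:600])
s=ctrl.get_image('side')
for n,u,v,z in(('nut',350,311,105),('knob',388,317,140),('lev',242,345,107),('post',347,218,90),('tumbler',173,229,157),('mug',503,341,95),('cup',493,244,118)):
    p=at(d,u/1.5,v/1.5,z); print(n,p.round(1),np.round(np.array(proj(s,p))*1.5,1))
```

```text
nut [570.7 119.8 105. ] [394.1 293.2]
knob [558.9  57.3 140. ] [417.2 264.2]
lev [511.5 293.7 107. ] [368.5 352.3]
post [731.3 130.5  90. ] [321.3 278.1]
tumbler [690.5 401.1 157. ] [235.5 324.7]
mug [ 527.3 -132.1   95. ] [474.8 248.6]
cup [ 684.4 -112.6  118. ] [406.1 223.9]
```

View pics/c0.png

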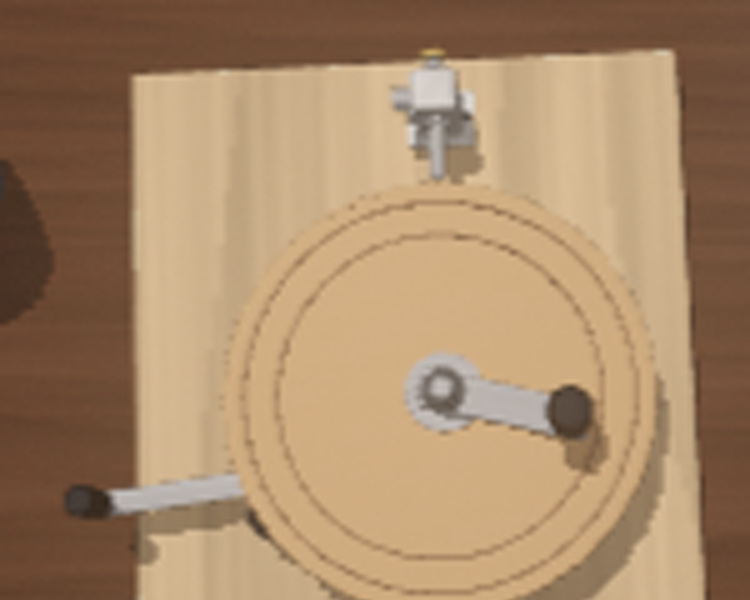

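Emit:
servo_tool(increments=[[33.6,64.1,0,0,0,0,0],[33.6,64.1,0,0,0,0,0],[33.6,64.1,0,0,0,0,0],[33.6,64.1,0,0,0,0,0],[33.6,64.1,0,0,0,0,0],[33.6,64.1,0,0,0,0,0],[33.6,64.1,0,0,0,0,0],[33.6,64.1,0,0,0,0,0],[33.6,64.1,0,0,0,0,0],[33.6,64.1,0,0,0,0,0],[33.6,64.1,0,0,0,0,0],[33.6,64.1,0,0,0,0,0],[33.6,64.1,0,0,0,0,0],[33.6,64.1,0,0,0,0,0],[33.6,64.1,0,0,0,0,0],[33.6,64.1,0,0,0,0,0],[33.6,64.1,0,0,0,0,0],[33.6,64.1,0,0,0,0,0],[33.6,64.1,0,0,0,0,0],[33.6,64.1,0,0,0,0,0]])

```text
t: 1.87
ee_pos: [558.0, 57.2, 222.2]
orientation: [3.089, 0.571, -0.002]
ft_force: [-0.1, 0.2, -0.8]
width: 44.0
grasp_force: 0.0
```

Run:
```python
from h import *
o=ctrl.get_obs(); print(o)
d=snap('wrist','w0.png'); print({k:d[k] for k in d if k!='image'})
from scipy.spatial.transform import Rotation as R
T=np.array(d['tool_from_camera']); Rt=R.from_rotvec(o['orientation']).as_matrix()
d['extrinsics']=np.block([[Rt@T[:3,:3],(Rt@T[:3,3]+o['ee_pos'])[:,None]],[0,0,0,1]])
np.save('wE.npy',d['extrinsics'])
for p in((558.9,57.3,140),(570.7,119.8,105)): print(proj(d,p))
```

```text
{'t': 1.8667, 'qpos': array([ 8.11508634e-02,  3.30774289e-01,  1.77298717e+00, -4.56907801e-04,
        1.03899930e+00,  1.28640509e+00]), 'qvel': array([-0.03615523, -0.01414935,  0.02591837, -0.00182907,  0.00106244,
       -0.0021679 ]), 'joint_torque': array([  1.53824363, -47.43972301, -27.40006328,   0.14270588,
        -0.15480604,   0.09024075]), 'ee_pos': array([557.98862937,  57.19786947, 222.20757744]), 'orientation': array([ 3.08893033e+00,  5.71309135e-01, -1.88795836e-03]), 'ft_force': array([-0.14465916,  0.22738121, -0.83876333]), 'moment': array([-0.03329153, -0.01983861, -0.00949393]), 'grasp_force': 0.0, 'width': 43.99028372991712}
{'fx': 321.2418191513361, 'fy': 321.2418191513361, 'cx': 253.98582982229578, 'cy': 188.46105348549693, 'tool_from_camera': array([[ 1.08204450e-03,  9.67937089e-01,  2.51190409e-01,
         6.68930865e+01],
       [ 9.99999388e-01, -1.10534633e-03, -4.83224330e-05,
        -4.52942950e-02],
       [ 2.30879322e-04,  2.51190307e-01, -9.67937692e-01,
        -1.62091966e+02],
       [ 0.00000000e+00,  0.00000000e+00,  0.00000000e+00,
         1.00000000e+00]])}
(np.float64(254.31196641522288), np.float64(191.5412449157277))
(np.float64(191.86737855246858), np.float64(143.74590933792564))
```

View pics/w0.png

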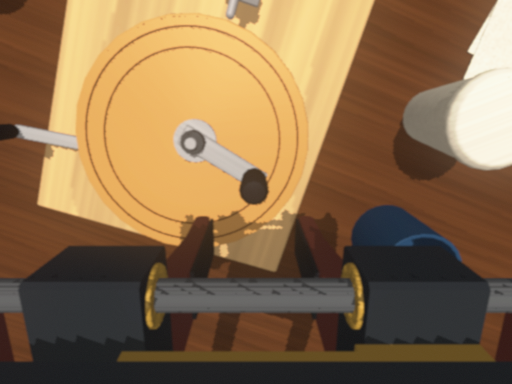

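The wrist view shows the nut at (192,143), as predicted from the top view, and the crank grip at about (254,188). It sits between the finger lines, so I'll descend and grip.

Emit:
servo_tool(increments=[[0,0,-3,0,0,0,0],[0,0,-6,0,0,0,0],[0,0,-8,0,0,0,0],[0,0,-10,0,0,0,0],[0,0,-11.5,0,0,0,0],[0,0,-12.4,0,0,0,0],[0,0,-12.4,0,0,0,0],[0,0,-12.4,0,0,0,-1],[0,0,-12.4,0,0,0,-1],[0,0,-12.4,0,0,0,-1],[0,0,-12.4,0,0,0,-1],[0,0,-12.4,0,0,0,-1],[0,0,-12.4,0,0,0,-1],[0,0,-12.4,0,0,0,-1]])

```text
t: 3.08
ee_pos: [559.3, 57.3, 99.8]
orientation: [3.09, 0.569, 0.003]
ft_force: [-0.3, 2.4, 6.7]
width: 23.8
grasp_force: 30.0
```

```bash
cat > arc.py <<'E'
import numpy as np,sys
def arc(a,step,n,calls,r=6.5):
    for c in range(calls):
        p=[[round(r*(np.cos(np.radians(a+step*k))-np.cos(np.radians(a))),2),round(r*(np.sin(np.radians(a+step*k))-np.sin(np.radians(a))),2)] for k in range(1,n+1)]
        print(a,a+step*n,p); a+=step*n
if __name__=='__main__': a,s,n,c=map(float,sys.argv[1:5]); arc(a,s,int(n),int(c))
E
python3 arc.py -100 3 5 24; python3 -c "
from h import *
o=ctrl.get_obs();print(o['ft_force'],o['ee_pos'],o['t'])"
```

```text
-100.0 -85.0 [[np.float64(0.34), np.float64(-0.05)], [np.float64(0.68), np.float64(-0.08)], [np.float64(1.02), np.float64(-0.1)], [np.float64(1.36), np.float64(-0.09)], [np.float64(1.7), np.float64(-0.07)]]
-85.0 -70.0 [[np.float64(0.34), np.float64(0.04)], [np.float64(0.67), np.float64(0.09)], [np.float64(1.01), np.float64(0.17)], [np.float64(1.33), np.float64(0.26)], [np.float64(1.66), np.float64(0.37)]]
-70.0 -55.0 [[np.float64(0.32), np.float64(0.12)], [np.float64(0.63), np.float64(0.27)], [np.float64(0.93), np.float64(0.42)], [np.float64(1.22), np.float64(0.6)], [np.float64(1.51), np.float64(0.78)]]
-55.0 -40.0 [[np.float64(0.27), np.float64(0.2)], [np.float64(0.54), np.float64(0.42)], [np.float64(0.79), np.float64(0.65)], [np.float64(1.03), np.float64(0.89)], [np.float64(1.25), np.float64(1.15)]]
-40.0 -25.0 [[np.float64(0.21), np.float64(0.27)], [np.float64(0.41), np.float64(0.54)], [np.float64(0.59), np.float64(0.83)], [np.float64(0.76), np.float64(1.13)], [np.float64(0.91), np.float64(1.43)]]
-25.0 -10.0 [[np.float64(0.14), np.float64(0.31)], [np.float64(0.25), np.float64(0.
[... 3246 characters left out ...]
0.0 [[np.float64(0.2), np.float64(-0.27)], [np.float64(0.42), np.float64(-0.54)], [np.float64(0.65), np.float64(-0.79)], [np.float64(0.89), np.float64(-1.03)], [np.float64(1.15), np.float64(-1.25)]]
230.0 245.0 [[np.float64(0.27), np.float64(-0.21)], [np.float64(0.54), np.float64(-0.41)], [np.float64(0.83), np.float64(-0.59)], [np.float64(1.13), np.float64(-0.76)], [np.float64(1.43), np.float64(-0.91)]]
245.0 260.0 [[np.float64(0.31), np.float64(-0.14)], [np.float64(0.63), np.float64(-0.25)], [np.float64(0.96), np.float64(-0.36)], [np.float64(1.28), np.float64(-0.44)], [np.float64(1.62), np.float64(-0.51)]]
[-0.3116506   2.38815355  6.65652025] [559.27207914  57.26192799  99.8101198 ] 3.0833
```

Emit:
servo_tool(increments=[[0.34,-0.05,0.1,0,0,0,-1],[0.68,-0.08,0.1,0,0,0,-1],[1.02,-0.1,0.1,0,0,0,-1],[1.36,-0.09,0.1,0,0,0,-1],[1.7,-0.07,0.1,0,0,0,-1]])

```text
t: 3.5
ee_pos: [576.0, 56.5, 99.9]
orientation: [-3.089, -0.568, -0.001]
ft_force: [-1.5, 4.7, 3.4]
width: 23.4
grasp_force: 30.0
```

Emit:
servo_tool(increments=[[0.34,0.04,0,0,0,0,-1],[0.67,0.09,0,0,0,0,-1],[1.01,0.17,0,0,0,0,-1],[1.33,0.26,0,0,0,0,-1],[1.66,0.37,0,0,0,0,-1]])

```text
t: 3.92
ee_pos: [592.2, 60.0, 99.8]
orientation: [-3.09, -0.568, 0.0]
ft_force: [-2.7, 5.0, 5.4]
width: 23.8
grasp_force: 30.0
```

Emit:
servo_tool(increments=[[0.32,0.12,0,0,0,0,-1],[0.63,0.27,0,0,0,0,-1],[0.93,0.42,0,0,0,0,-1],[1.22,0.6,0,0,0,0,-1],[1.51,0.78,0,0,0,0,-1]])

```text
t: 4.33
ee_pos: [607.1, 67.7, 99.8]
orientation: [3.09, 0.568, -0.001]
ft_force: [-3.6, 2.6, 7.2]
width: 23.3
grasp_force: 30.0
```

Emit:
servo_tool(increments=[[0.27,0.2,0.1,0,0,0,-1],[0.54,0.42,0.1,0,0,0,-1],[0.79,0.65,0.1,0,0,0,-1],[1.03,0.89,0.1,0,0,0,-1],[1.25,1.15,0.1,0,0,0,-1]])

```text
t: 4.75
ee_pos: [619.6, 79.0, 100.0]
orientation: [3.089, 0.568, -0.001]
ft_force: [-0.5, -0.2, -6.8]
width: 23.3
grasp_force: 30.0
```

Emit:
servo_tool(increments=[[0.21,0.27,0,0,0,0,-1],[0.41,0.54,0,0,0,0,-1],[0.59,0.83,0,0,0,0,-1],[0.76,1.13,0,0,0,0,-1],[0.91,1.43,0,0,0,0,-1]])

```text
t: 5.17
ee_pos: [628.9, 93.6, 100.1]
orientation: [3.089, 0.568, -0.0]
ft_force: [3.6, -2.8, -14.0]
width: 23.0
grasp_force: 30.0
```

Emit:
servo_tool(increments=[[0.14,0.31,0,0,0,0,-1],[0.25,0.63,0,0,0,0,-1],[0.36,0.96,0,0,0,0,-1],[0.44,1.28,0,0,0,0,-1],[0.51,1.62,0,0,0,0,-1]])

```text
t: 5.58
ee_pos: [634.2, 110.0, 100.1]
orientation: [3.09, 0.568, 0.001]
ft_force: [4.9, -1.5, -16.6]
width: 23.3
grasp_force: 30.0
```

Emit:
servo_tool(increments=[[0.08,0.35,-0.03,0,0,0,-1],[0.12,0.7,-0.06,0,0,0,-1],[0.14,1.04,-0.07,0,0,0,-1],[0.13,1.38,-0.07,0,0,0,-1],[0.11,1.72,-0.07,0,0,0,-1]])

```text
t: 6.0
ee_pos: [635.0, 127.4, 100.1]
orientation: [-3.09, -0.568, -0.0]
ft_force: [3.3, -1.4, -11.9]
width: 23.8
grasp_force: 30.0
```

Emit:
servo_tool(increments=[[-0.04,0.34,0,0,0,0,-1],[-0.09,0.67,0,0,0,0,-1],[-0.17,1.01,0,0,0,0,-1],[-0.26,1.33,0,0,0,0,-1],[-0.37,1.66,0,0,0,0,-1]])

```text
t: 6.42
ee_pos: [631.2, 143.9, 100.1]
orientation: [-3.09, -0.568, -0.0]
ft_force: [2.0, -1.0, -11.1]
width: 23.3
grasp_force: 30.0
```

Emit:
servo_tool(increments=[[-0.12,0.32,0,0,0,0,-1],[-0.27,0.63,0,0,0,0,-1],[-0.42,0.93,0,0,0,0,-1],[-0.6,1.22,0,0,0,0,-1],[-0.78,1.51,0,0,0,0,-1]])

```text
t: 6.83
ee_pos: [623.2, 159.0, 100.0]
orientation: [-3.09, -0.568, 0.0]
ft_force: [1.1, -0.9, -10.2]
width: 23.4
grasp_force: 30.0
```

Emit:
servo_tool(increments=[[-0.2,0.27,-0.03,0,0,0,-1],[-0.42,0.54,-0.05,0,0,0,-1],[-0.65,0.79,-0.05,0,0,0,-1],[-0.89,1.03,-0.05,0,0,0,-1],[-1.15,1.25,-0.05,0,0,0,-1]])

```text
t: 7.25
ee_pos: [611.9, 171.3, 100.0]
orientation: [3.09, 0.568, 0.001]
ft_force: [0.2, -1.2, -4.8]
width: 23.6
grasp_force: 30.0
```

Emit:
servo_tool(increments=[[-0.27,0.21,0,0,0,0,-1],[-0.54,0.41,0,0,0,0,-1],[-0.83,0.59,0,0,0,0,-1],[-1.13,0.76,0,0,0,0,-1],[-1.43,0.91,0,0,0,0,-1]])

```text
t: 7.67
ee_pos: [597.6, 180.4, 99.9]
orientation: [3.09, 0.568, 0.001]
ft_force: [0.1, -2.6, 0.2]
width: 23.6
grasp_force: 30.0
```

Emit:
servo_tool(increments=[[-0.31,0.14,0,0,0,0,-1],[-0.63,0.25,0,0,0,0,-1],[-0.96,0.36,0,0,0,0,-1],[-1.28,0.44,0,0,0,0,-1],[-1.62,0.51,0,0,0,0,-1]])

```text
t: 8.08
ee_pos: [581.6, 185.5, 99.9]
orientation: [-3.09, -0.568, -0.002]
ft_force: [1.3, -3.7, 2.2]
width: 23.5
grasp_force: 30.0
```

Emit:
servo_tool(increments=[[-0.34,0.05,0,0,0,0,-1],[-0.68,0.08,0,0,0,0,-1],[-1.02,0.1,0,0,0,0,-1],[-1.36,0.09,0,0,0,0,-1],[-1.7,0.07,0,0,0,0,-1]])

```text
t: 8.5
ee_pos: [564.8, 186.2, 99.8]
orientation: [-3.09, -0.568, -0.003]
ft_force: [3.2, -2.4, 3.2]
width: 23.5
grasp_force: 30.0
```

Emit:
servo_tool(increments=[[-0.34,-0.05,0,0,0,0,-1],[-0.67,-0.1,0,0,0,0,-1],[-1.01,-0.19,0,0,0,0,-1],[-1.33,-0.28,0,0,0,0,-1],[-1.66,-0.39,0,0,0,0,-1]])

```text
t: 8.92
ee_pos: [548.2, 182.6, 99.8]
orientation: [-3.089, -0.568, -0.003]
ft_force: [5.1, 1.0, 3.5]
width: 23.4
grasp_force: 30.0
```

Emit:
servo_tool(increments=[[-0.32,-0.12,0,0,0,0,-1],[-0.63,-0.27,0,0,0,0,-1],[-0.93,-0.42,0,0,0,0,-1],[-1.22,-0.6,0,0,0,0,-1],[-1.51,-0.78,0,0,0,0,-1]])

```text
t: 9.33
ee_pos: [533.5, 175.0, 99.8]
orientation: [-3.089, -0.568, -0.004]
ft_force: [6.6, 1.1, 2.0]
width: 23.7
grasp_force: 30.0
```

Emit:
servo_tool(increments=[[-0.27,-0.2,0,0,0,0,-1],[-0.54,-0.42,0,0,0,0,-1],[-0.79,-0.65,0,0,0,0,-1],[-1.03,-0.89,0,0,0,0,-1],[-1.25,-1.15,0,0,0,0,-1]])

```text
t: 9.75
ee_pos: [521.0, 163.8, 99.8]
orientation: [-3.088, -0.568, -0.004]
ft_force: [5.4, 5.0, 3.2]
width: 23.6
grasp_force: 30.0
```

Emit:
servo_tool(increments=[[-0.21,-0.27,0,0,0,0,-1],[-0.41,-0.54,0,0,0,0,-1],[-0.59,-0.83,0,0,0,0,-1],[-0.76,-1.13,0,0,0,0,-1],[-0.91,-1.43,0,0,0,0,-1]])

```text
t: 10.17
ee_pos: [511.7, 149.6, 99.8]
orientation: [-3.088, -0.567, -0.003]
ft_force: [4.5, 5.2, 4.8]
width: 23.6
grasp_force: 30.0
```

Emit:
servo_tool(increments=[[-0.14,-0.31,0,0,0,0,-1],[-0.25,-0.63,0,0,0,0,-1],[-0.36,-0.96,0,0,0,0,-1],[-0.44,-1.28,0,0,0,0,-1],[-0.51,-1.62,0,0,0,0,-1]])

```text
t: 10.58
ee_pos: [506.3, 133.4, 99.8]
orientation: [-3.088, -0.567, -0.002]
ft_force: [3.4, 5.3, 4.0]
width: 23.4
grasp_force: 30.0
```

Emit:
servo_tool(increments=[[-0.05,-0.34,0,0,0,0,-1],[-0.08,-0.68,0,0,0,0,-1],[-0.1,-1.02,0,0,0,0,-1],[-0.09,-1.36,0,0,0,0,-1],[-0.07,-1.7,0,0,0,0,-1]])

```text
t: 11.0
ee_pos: [505.4, 116.2, 99.8]
orientation: [-3.088, -0.567, -0.001]
ft_force: [2.5, 5.2, 5.1]
width: 23.5
grasp_force: 30.0
```

Emit:
servo_tool(increments=[[0.04,-0.34,0,0,0,0,-1],[0.09,-0.67,0,0,0,0,-1],[0.17,-1.01,0,0,0,0,-1],[0.26,-1.33,0,0,0,0,-1],[0.37,-1.66,0,0,0,0,-1]])

```text
t: 11.42
ee_pos: [508.9, 99.5, 99.8]
orientation: [-3.089, -0.567, -0.001]
ft_force: [3.0, 3.6, 7.0]
width: 23.4
grasp_force: 30.0
```

Emit:
servo_tool(increments=[[0.12,-0.32,0,0,0,0,-1],[0.27,-0.63,0,0,0,0,-1],[0.42,-0.93,0,0,0,0,-1],[0.6,-1.22,0,0,0,0,-1],[0.78,-1.51,0,0,0,0,-1]])

```text
t: 11.83
ee_pos: [516.8, 84.3, 99.8]
orientation: [-3.089, -0.567, -0.001]
ft_force: [3.1, 2.9, 6.1]
width: 23.9
grasp_force: 30.0
```

Fit the centre, tangential forces and symmetric peak.

Run:
```python
import numpy as np
from scipy.optimize import least_squares as L
D=np.array([[576,56.5,-1.5,4.7],[592.2,60,-2.7,5],[607.1,67.7,-3.6,2.6],[619.6,79,-.5,-.2],[628.9,93.6,3.6,-2.8],[634.2,110,4.9,-1.5],[635,127.4,3.3,-1.4],[631.2,143.9,2,-1],[623.2,159,1.1,-.9],[611.9,171.3,.2,-1.2],[597.6,180.4,.1,-2.6],[581.6,185.5,1.3,-3.7],[564.8,186.2,3.2,-2.4],[548.2,182.6,5.1,1],[533.5,175,6.6,1.1],[521,163.8,5.4,5],[511.7,149.6,4.5,5.2],[506.3,133.4,3.4,5.3],[505.4,116.2,2.5,5.2],[508.9,99.5,3,3.6],[516.8,84.3,3.1,2.9]])
c=L(lambda p:np.hypot(D[:,0]-p[0],D[:,1]-p[1])-p[2],[570,121,65]).x; print(c)
a=np.unwrap(np.arctan2(D[:,1]-c[1],D[:,0]-c[0])); u=np.c_[np.cos(a),np.sin(a)]; t=np.c_[-np.sin(a),np.cos(a)]
ft=(D[:,2:]*t).sum(1); fr=(D[:,2:]*u).sum(1); A=np.degrees(a)
for r in zip(A,ft,fr): print(*np.round(r,1))
def m(p): # k*(cos(d)-cos(w)) bump, base force, ft bias
    d=a-p[0]; return -p[1]-p[2]*np.maximum(np.cos(d)-np.cos(p[3]),0)/(1-np.cos(p[3]))+D[:,2:].mean()*0+t@p[4:6]
for bias in (0,1):
    f=lambda p:np.r_[m(p)-ft,(p[4:]*(0.3 if bias else 1000))]
    s=L(f,[2.4,1,5.5,1.2,0,0],loss='soft_l1'); print(np.degrees(s.x[0]),s.x[1:3],np.degrees(s.x[3]),s.x[4:],s.cost)
```

```text
[570.21755705 121.34249279  65.04990198]
-84.9 -1.1 -4.8
-70.3 -0.9 -5.6
-55.5 -1.5 -4.2
-40.6 -0.5 -0.2
-25.3 -1.0 4.5
-10.1 -0.6 5.1
5.3 -1.7 3.2
20.3 -1.6 1.5
35.4 -1.4 0.4
50.2 -0.9 -0.8
65.1 -1.2 -2.3
79.9 -1.9 -3.4
94.8 -3.0 -2.7
109.8 -5.1 -0.8
124.4 -6.1 -2.8
139.2 -7.3 -0.8
154.2 -6.6 -1.8
169.3 -5.8 -2.4
184.5 -5.0 -2.9
199.6 -2.4 -4.0
214.7 -0.6 -4.2
145.39875199722277 [1.13799371 5.86873134] 62.78726236218017 [ 1.62568023e-06 -5.53415243e-07] 1.4000808059700316
146.97064829888902 [1.10531036 5.83493671] 62.800948855367174 [ 0.28271789 -0.1093661 ] 1.1384221193602695
```

Emit:
servo_tool(increments=[[-0.18,0.29,0.03,0,0,0,-1],[-0.36,0.58,0.03,0,0,0,-1],[-0.51,0.88,0.03,0,0,0,-1],[-0.66,1.19,0.03,0,0,0,-1],[-0.78,1.51,0.03,0,0,0,-1]])

```text
t: 12.25
ee_pos: [509.0, 99.2, 99.8]
orientation: [3.09, 0.569, 0.001]
ft_force: [5.5, -0.7, 2.3]
width: 23.5
grasp_force: 30.0
```

Emit:
servo_tool(increments=[[-0.11,0.33,0,0,0,0,-1],[-0.2,0.65,0,0,0,0,-1],[-0.28,0.99,0,0,0,0,-1],[-0.33,1.32,0,0,0,0,-1],[-0.37,1.66,0,0,0,0,-1]])

```text
t: 12.67
ee_pos: [505.4, 115.4, 99.8]
orientation: [3.089, 0.569, 0.001]
ft_force: [5.8, -3.9, 2.3]
width: 23.7
grasp_force: 30.0
```

Emit:
servo_tool(increments=[[-0.02,0.34,0,0,0,0,-1],[-0.03,0.68,0,0,0,0,-1],[-0.01,1.02,0,0,0,0,-1],[0.02,1.36,0,0,0,0,-1],[0.07,1.7,0,0,0,0,-1]])

```text
t: 13.08
ee_pos: [506.0, 131.8, 99.8]
orientation: [3.088, 0.57, -0.0]
ft_force: [6.6, -7.0, 4.6]
width: 23.3
grasp_force: 30.0
```

Emit:
servo_tool(increments=[[0.07,0.34,0,0,0,0,-1],[0.15,0.66,0,0,0,0,-1],[0.26,0.99,0,0,0,0,-1],[0.37,1.31,0,0,0,0,-1],[0.51,1.62,0,0,0,0,-1]])

```text
t: 13.5
ee_pos: [510.6, 147.5, 99.8]
orientation: [3.087, 0.57, -0.002]
ft_force: [3.3, -7.5, 5.6]
width: 23.6
grasp_force: 30.0
```

Emit:
servo_tool(increments=[[0.15,0.3,0,0,0,0,-1],[0.32,0.6,0,0,0,0,-1],[0.5,0.89,0,0,0,0,-1],[0.7,1.16,0,0,0,0,-1],[0.91,1.43,0,0,0,0,-1]])

```text
t: 13.92
ee_pos: [518.9, 161.4, 99.8]
orientation: [3.087, 0.569, -0.005]
ft_force: [1.7, -10.2, 9.2]
width: 23.6
grasp_force: 30.0
```

Emit:
servo_tool(increments=[[0.22,0.26,0,0,0,0,-1],[0.46,0.5,0,0,0,0,-1],[0.71,0.73,0,0,0,0,-1],[0.98,0.95,0,0,0,0,-1],[1.25,1.15,0,0,0,0,-1]])

```text
t: 14.33
ee_pos: [530.5, 173.0, 99.7]
orientation: [3.087, 0.569, -0.008]
ft_force: [-2.1, -7.6, 12.7]
width: 23.3
grasp_force: 30.0
```

Emit:
servo_tool(increments=[[0.29,0.18,0,0,0,0,-1],[0.58,0.36,0,0,0,0,-1],[0.88,0.51,0,0,0,0,-1],[1.19,0.66,0,0,0,0,-1],[1.51,0.78,0,0,0,0,-1]])

```text
t: 14.75
ee_pos: [545.1, 181.4, 99.7]
orientation: [3.088, 0.569, -0.009]
ft_force: [-4.5, -4.3, 13.7]
width: 23.6
grasp_force: 30.0
```

Emit:
servo_tool(increments=[[0.33,0.11,0,0,0,0,-1],[0.65,0.2,0,0,0,0,-1],[0.99,0.28,0,0,0,0,-1],[1.32,0.33,0,0,0,0,-1],[1.66,0.37,0,0,0,0,-1]])

```text
t: 15.17
ee_pos: [561.8, 185.8, 99.8]
orientation: [3.09, 0.569, -0.008]
ft_force: [-3.3, 0.3, 11.1]
width: 23.5
grasp_force: 30.0
```

Emit:
servo_tool(increments=[[-0.34,-0.04,0.04,0,0,0,-1],[-0.67,-0.09,0.05,0,0,0,-1],[-1.01,-0.17,0.05,0,0,0,-1],[-1.33,-0.26,0.05,0,0,0,-1],[-1.66,-0.37,0.05,0,0,0,-1],[-1.98,-0.49,0.05,0,0,0,-1],[-2.29,-0.64,0.05,0,0,0,-1],[-2.59,-0.79,0.05,0,0,0,-1],[-2.88,-0.97,0.05,0,0,0,-1],[-3.17,-1.15,0.05,0,0,0,-1],[-3.44,-1.35,0.05,0,0,0,-1],[-3.71,-1.57,0.05,0,0,0,-1],[-3.96,-1.8,0.05,0,0,0,-1],[-4.2,-2.04,0.05,0,0,0,-1],[-4.42,-2.3,0.05,0,0,0,-1],[-4.56,-2.47,0.05,0,0,0,-1],[-4.69,-2.65,0.05,0,0,0,-1],[-4.76,-2.75,0.05,0,0,0,-1],[-4.76,-2.75,0.05,0,0,0,-1],[-4.76,-2.75,0.05,0,0,0,-1]])

```text
t: 16.83
ee_pos: [516.5, 158.2, 99.9]
orientation: [3.089, 0.569, 0.0]
ft_force: [5.4, -1.5, -3.2]
width: 23.9
grasp_force: 30.0
```

Emit:
servo_tool(increments=[[0,0,0,0,0,0,-1],[0,0,0,0,0,0,-1],[0,0,0,0,0,0,-1],[0,0,0,0,0,0,-1],[0,0,0,0,0,0,-1],[0,0,0,0,0,0,-1]])

```text
t: 17.33
ee_pos: [516.5, 158.2, 99.9]
orientation: [3.089, 0.569, 0.0]
ft_force: [6.4, -0.2, -3.3]
width: 24.0
grasp_force: 30.0
```

Emit:
servo_tool(increments=[[0,0,0,0,0,0,-0.6],[0,0,0,0,0,0,-0.3],[0,0,0,0,0,0,0],[0,0,0,0,0,0,0],[0,0,0,0,0,0,0],[0,0,0,0,0,0,0],[0,0,2,0,0,0,0],[0,0,5,0,0,0,0],[0,0,8,0,0,0,0],[-0.2,2,10,0,0,0,0],[-0.5,5,10,0,0,0,0],[-0.5,8,10,0,0,0,0],[-0.5,11,10,0,0,0,0],[-0.5,13.5,10,0,0,0,0],[-0.5,13.5,10,0,0,0,0],[-0.5,13.5,10,0,0,0,0]])

```text
t: 18.67
ee_pos: [511.2, 294.2, 200.0]
orientation: [3.089, 0.572, -0.001]
ft_force: [-0.1, -0.4, 0.8]
width: 44.1
grasp_force: 0.0
```

Run:
```python
from h import *
from scipy.spatial.transform import Rotation as R
o=ctrl.get_obs(); print(o['t'],o['ee_pos'],o['ft_force'],o['qpos'].round(2))
d=snap('wrist','w1.png')
T=np.array(d['tool_from_camera']); Rt=R.from_rotvec(o['orientation']).as_matrix()
d['extrinsics']=np.block([[Rt@T[:3,:3],(Rt@T[:3,3]+o['ee_pos'])[:,None]],[0,0,0,1]])
np.save('w1E.npy',d['extrinsics'])
print('nut',proj(d,(570.2,121.3,105)),'knob',proj(d,(516.5,158.2,140)),'lev',proj(d,(511.5,293.7,107)))
```

```text
18.6667 [511.24097847 294.19773093 199.97745108] [-0.12838631 -0.42552862  0.79863818] [ 0.5   0.4   1.73 -0.    1.02  1.71]
nut (np.float64(473.31949766685364), np.float64(196.77794152160533)) knob (np.float64(424.448425732218), np.float64(256.4987123699036)) lev (np.float64(254.68548967329897), np.float64(189.1342675447214))
```

View pics/w1.png

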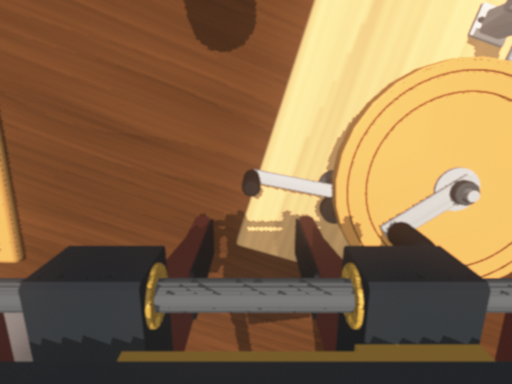

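The wrist view shows the nut at (473,193) and the crank grip at about (405,235), so the crank stayed put. The lever grip is at about (251,185), roughly 3 mm further to +y than assumed, with its bar running right to the pivot near (330,190). I'll grip it next.

Emit:
servo_tool(increments=[[-0.1,0.25,-3,0,0,0,0],[-0.1,0.25,-6,0,0,0,0],[-0.1,0.25,-8,0,0,0,0],[-0.1,0.25,-10,0,0,0,0],[-0.1,0.25,-11.5,0,0,0,0],[-0.1,0.25,-12.6,0,0,0,0],[-0.1,0.25,-12.6,0,0,0,0],[-0.1,0.25,-12.6,0,0,0,-1],[-0.1,0.25,-12.6,0,0,0,-1],[-0.1,0.25,-12.6,0,0,0,-1],[-0.1,0.25,-12.6,0,0,0,-1],[-0.1,0.25,-12.6,0,0,0,-1],[-0.1,0.25,-12.6,0,0,0,-1],[-0.1,0.25,-12.6,0,0,0,-1]])

```text
t: 19.88
ee_pos: [511.1, 296.8, 75.2]
orientation: [-3.088, -0.568, -0.002]
ft_force: [-2.2, 4.6, 5.1]
width: 15.2
grasp_force: 30.0
```

Run:
```python
import numpy as np
r=9.0;a=98.
while a<150:
    print(a,[(round(r*(np.cos(np.radians(a+k*1.5))-np.cos(np.radians(a))),2).item(),round(r*(np.sin(np.radians(a+k*1.5))-np.sin(np.radians(a))),2).item()) for k in range(1,5)]); a+=6
```

```text
98.0 [(-0.23, -0.04), (-0.46, -0.08), (-0.7, -0.13), (-0.92, -0.18)]
104.0 [(-0.23, -0.06), (-0.45, -0.13), (-0.68, -0.2), (-0.9, -0.28)]
110.0 [(-0.22, -0.08), (-0.44, -0.17), (-0.65, -0.27), (-0.87, -0.37)]
116.0 [(-0.21, -0.11), (-0.42, -0.22), (-0.62, -0.33), (-0.82, -0.46)]
122.0 [(-0.2, -0.13), (-0.39, -0.26), (-0.58, -0.4), (-0.77, -0.54)]
128.0 [(-0.18, -0.15), (-0.36, -0.3), (-0.54, -0.46), (-0.71, -0.62)]
134.0 [(-0.17, -0.17), (-0.33, -0.34), (-0.49, -0.51), (-0.64, -0.69)]
140.0 [(-0.15, -0.18), (-0.29, -0.37), (-0.43, -0.56), (-0.57, -0.75)]
146.0 [(-0.13, -0.2), (-0.25, -0.4), (-0.37, -0.6), (-0.49, -0.81)]
```

Emit:
servo_tool(increments=[[-0.23,-0.04,0.05,0,0,0,-1],[-0.46,-0.08,0.05,0,0,0,-1],[-0.7,-0.13,0.05,0,0,0,-1],[-0.92,-0.18,0.05,0,0,0,-1]])

```text
t: 20.22
ee_pos: [502.9, 295.0, 75.3]
orientation: [-3.088, -0.568, -0.006]
ft_force: [2.5, 5.1, -0.2]
width: 15.6
grasp_force: 30.0
```

Emit:
servo_tool(increments=[[-0.23,-0.06,0,0,0,0,-1],[-0.45,-0.13,0,0,0,0,-1]])

```text
t: 20.38
ee_pos: [498.4, 293.7, 75.4]
orientation: [-3.088, -0.568, -0.006]
ft_force: [2.0, 5.2, -0.8]
width: 15.3
grasp_force: 30.0
```

Emit:
servo_tool(increments=[[-0.23,-0.07,0,0,0,0,-1],[-0.45,-0.15,0,0,0,0,-1]])

```text
t: 20.55
ee_pos: [493.8, 292.1, 75.3]
orientation: [-3.089, -0.568, -0.005]
ft_force: [1.9, 4.3, -0.3]
width: 15.1
grasp_force: 30.0
```

Emit:
servo_tool(increments=[[-0.22,-0.08,0,0,0,0,-1],[-0.44,-0.17,0,0,0,0,-1]])

```text
t: 20.72
ee_pos: [489.1, 290.1, 75.3]
orientation: [-3.089, -0.568, -0.004]
ft_force: [1.5, 4.2, 2.4]
width: 15.2
grasp_force: 30.0
```

Emit:
servo_tool(increments=[[-0.21,-0.1,0,0,0,0,-1],[-0.43,-0.2,0,0,0,0,-1]])

```text
t: 20.88
ee_pos: [484.4, 287.9, 75.2]
orientation: [-3.089, -0.568, -0.003]
ft_force: [1.6, 3.6, 4.3]
width: 15.0
grasp_force: 30.0
```

Emit:
servo_tool(increments=[[-0.21,-0.11,0,0,0,0,-1],[-0.42,-0.22,0,0,0,0,-1]])

```text
t: 21.05
ee_pos: [480.0, 285.4, 75.2]
orientation: [-3.089, -0.568, -0.002]
ft_force: [2.3, 4.1, 5.0]
width: 15.2
grasp_force: 30.0
```

Emit:
servo_tool(increments=[[-0.2,-0.12,0,0,0,0,-1],[-0.4,-0.24,0,0,0,0,-1]])

```text
t: 21.22
ee_pos: [475.9, 282.9, 75.1]
orientation: [-3.09, -0.568, -0.001]
ft_force: [2.1, 2.7, 5.6]
width: 15.6
grasp_force: 30.0
```

Emit:
servo_tool(increments=[[-0.2,-0.13,0.03,0,0,0,-1],[-0.39,-0.26,0.05,0,0,0,-1]])

```text
t: 21.38
ee_pos: [471.8, 280.0, 75.3]
orientation: [3.089, 0.568, 0.0]
ft_force: [3.5, 2.9, 2.1]
width: 15.4
grasp_force: 30.0
```

Emit:
servo_tool(increments=[[-0.19,-0.14,0,0,0,0,-1],[-0.38,-0.28,0,0,0,0,-1]])

```text
t: 21.55
ee_pos: [468.4, 277.4, 75.3]
orientation: [-3.09, -0.568, -0.002]
ft_force: [4.5, 3.2, 0.6]
width: 15.8
grasp_force: 30.0
```

Emit:
servo_tool(increments=[[-0.18,-0.15,0,0,0,0,-1],[-0.36,-0.3,0,0,0,0,-1]])

```text
t: 21.72
ee_pos: [465.2, 274.7, 75.3]
orientation: [-3.089, -0.568, -0.003]
ft_force: [6.3, 3.6, -0.9]
width: 15.7
grasp_force: 30.0
```

Emit:
servo_tool(increments=[[0,0,0,0,0,0,-1],[0,0,0,0,0,0,-1],[0,0,0,0,0,0,-1]])

```text
t: 21.97
ee_pos: [465.0, 274.4, 75.3]
orientation: [3.09, 0.568, 0.002]
ft_force: [5.4, 2.7, 0.8]
width: 15.3
grasp_force: 30.0
```

Run:
```python
import numpy as np
from scipy.optimize import least_squares as L
D=np.array([[502.9,295,2.5,5.1],[498.4,293.7,2,5.2],[493.8,292.1,1.9,4.3],[489.1,290.1,1.5,4.2],[484.4,287.9,1.6,3.6],[480,285.4,2.3,4.1],[475.9,282.9,2.1,2.7],[471.8,280,3.5,2.9],[468.4,277.4,4.5,3.2],[465.2,274.7,6.3,3.6]])
c=L(lambda p:np.r_[np.hypot(D[:,0]-p[0],D[:,1]-p[1])-90,(p-[523,207])/10],[523,207]).x;print(c)
for c in (c,np.array([523,207.])):
    a=np.arctan2(D[:,1]-c[1],D[:,0]-c[0]); print(np.c_[a*90-a[0]*90,D[:,2]*np.sin(a)-D[:,3]*np.cos(a)].round(1).tolist())
```

```text
[525.4897915  207.82510448]
[[0.0, 3.7], [4.7, 3.5], [9.6, 3.3], [14.7, 3.1], [19.8, 3.1], [24.9, 4.1], [29.7, 3.2], [34.7, 4.5], [39.0, 5.5], [43.2, 7.1]]
[[0.0, 3.6], [4.7, 3.3], [9.5, 3.2], [14.6, 3.0], [19.9, 3.0], [24.9, 4.0], [29.8, 3.2], [34.8, 4.5], [39.2, 5.5], [43.4, 7.1]]
```

Emit:
servo_tool(increments=[[0,0,0,0,0,0,-1],[0,0,0,0,0,0,-0.6],[0,0,0,0,0,0,-0.3],[0,0,0,0,0,0,0],[0,0,0,0,0,0,0],[0,0,0,0,0,0,0],[0,0,0,0,0,0,0],[0,0,2,0,0,0,0],[0,0,5,0,0,0,0],[0,0,8,0,0,0,0],[0,0,11,0,0,0,0],[0,0,14,0,0,0,0],[0,0,14,0,0,0,0],[0,0,14,0,0,0,0]])

```text
t: 23.13
ee_pos: [465.2, 275.0, 217.0]
orientation: [-3.089, -0.568, -0.006]
ft_force: [-0.5, -0.3, 0.9]
width: 43.7
grasp_force: 0.0
```

Run:
```python
from h import *
from scipy.spatial.transform import Rotation as R
o=ctrl.get_obs(); print(o['t'],o['ee_pos'],o['ft_force'])
d=snap('wrist','w2.png')
T=np.array(d['tool_from_camera']); Rt=R.from_rotvec(o['orientation']).as_matrix()
d['extrinsics']=np.block([[Rt@T[:3,:3],(Rt@T[:3,3]+o['ee_pos'])[:,None]],[0,0,0,1]])
print('nut',proj(d,(570.2,121.3,105)),'knob',proj(d,(516.5,158.2,140)),'lev',proj(d,(465,274.4,107)))
t=snap('top','t2.png'); print('knob',proj(t,(516.5,158.2,140)),'lev',proj(t,(465,274.4,107)))
a=cv2.imread('pics/t2.png')[100:300,100:350]; b=cv2.imread('pics/w2.png')
cv2.imwrite('pics/m2.png',np.hstack([cv2.resize(a,(480,384)),b])[:, :1000][:, 160:960])
```

```text
23.1333 [465.20746087 274.98601129 216.97164758] [-0.54871899 -0.29516474  0.92632195]
nut (np.float64(468.41694696037916), np.float64(134.53476517377814)) knob (np.float64(420.00829783542173), np.float64(187.09298124508754)) lev (np.float64(254.63348982307036), np.float64(185.23969361639473))
knob (np.float64(215.3863394002614), np.float64(228.45750649750354)) lev (np.float64(168.21102237183084), np.float64(249.4460680297674))
```

View pics/m2.png

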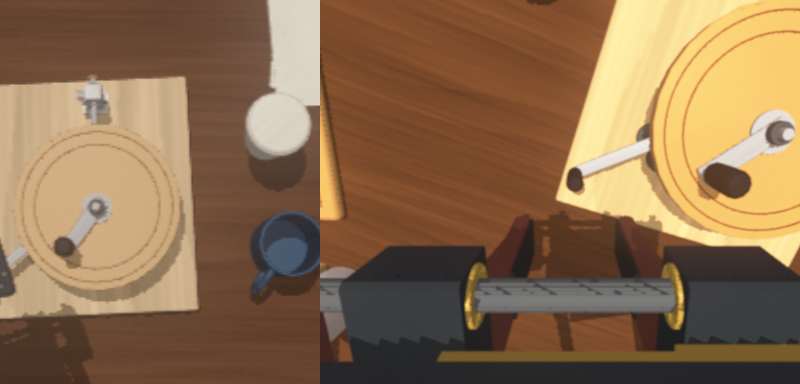

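The mosaic's wrist half shows the lever grip at (254,180) and the crank grip at (421,183), in wrist-image pixels. Both are within a few pixels of where I left them, and the cups haven't moved. Handing in.

```bash
python3 -c "
from workcell import ctrl
print(ctrl.close_job())"
```

```text
the job is handed in; nothing more can be done
None
```

I handed the job in at about 23 s, but no verdict came back: by feel, the high spot stands at the pointer (crank about 145° from world x, estimated good to a few degrees), the brake is about 13 mm past first contact (roughly 9–15 N pad force, not measured directly), and the robot has let go of everything.

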